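# Bolt the dish carrier into its dock

## Robot

A 6-joint arm with a two-finger parallel gripper is mounted at the origin on a cart in front of the work surface, level with it; the furniture and walls round the work are solid. World frame = base frame: x ahead of the robot, y to its left, z up, the work surface at z = 0. Lengths are in m, angles in rad, forces in N, time in s.
With the tool pointing down it reaches from about 0.2 to 0.875 m from the base axis. Payload 3.4 kg.
Tool frame: the origin (TCP) lies between the finger pads; the fingertips stand 25 mm ahead of it and the grasp point (between the pads) lies 6 mm ahead of it (r.nose_length is the z of the fingertips in the tool frame, in m); z points along the fingers, y is the line along which they close (so a half turn about z gives the same grasp; the last joint's range is limited). The gripper opens to 94 mm and grips with 3 to 60 N. Pads are 16 mm wide; open, the fingers measure 119 mm over their backs; the gripper's body (75 mm by 177 mm) begins 78 mm behind the grasp point.
Start: joints at [1.204, 0.276, 1.505, -0, 1.361, -0.121], TCP at [0.14, 0.558, 0.23] pointing down, gripper open.
Joint ranges: [-2.89, 2.89], [-0.75, 2.08], [0.22, 2.7], [-1.18, 4.32], [0.11, 2.71], [-2.7, 2.7]. Speed limits (rad/s): [2.57, 2.57, 3.14, 3.14, 3.14, 3.14].

## Interface

Orientations are given as a unit quaternion [w, x, y, z].
In Python, from plant import r, gripper_to, inverse_kinematics, vision, models, telemetry gives the robot as it stands. Calls block until the motion is done:
- r.move_to(position, orientation): joint-space move of the TCP to a pose.
- r.move_l(position, rot=None, vel=0.15, guard=None): straight line of the TCP; rot=None keeps the orientation; vel is the mean speed in m/s. With guard (N) it stops when the force on the tool has changed by that much, and returns True; else False.
- r.movej(angles): joint-space move.
- gripper_to(opening, f_grip=None): finger opening in m; f_grip is the grip in N (None keeps the last); returns when the fingers have stopped.
- r.hold(seconds).
- inverse_kinematics(position, orientation): joint angles nearest the present ones, or None.
- vision.snapshot(name): name is "scene" or "top" or "wrist"; returns the picture (384x512x3 uint8, red, green, blue); there is no depth.
- vision.get_calibration(name): a dict with "fx", "fy", "cx", "cy" (pixels), "position" and "orientation" of the camera in the world. Camera axes: x right, y down, z forward; pixel columns grow to the right and rows downward; lengths in m; the calibration is good to about 2 mm. A picture is of the moment at which its call begins: read the wrist's pose just before it. get_calibration takes no time and is no camera call; for the wrist camera it gives the pose at the moment of the call.
A pose or a line that the arm cannot do raises r.PlanningError and nothing moves.
- r.sign_off(): hands the job in; it is judged then, once.
Trained networks look in the newest picture that a camera, given by its name, has taken for a name from the list of things; names that differ only in an ending like _2 or _b are one class to them, and where a whole thing is asked for, a point or a joint stands for the part that bears it (a point fixed in the world has none). Each returns a list of dicts, best first, with "score" (0 to 1); they miss things now and then, are a little off and sometimes report something else, mostly with a low value. They report only what shows in the picture. A call takes as long as a camera call.
- models.boxes_of(thing, camera): "at" ([x, y, z] in m, in world coordinates, good to about 4 mm: the middle of the surface that is visible of it).
- models.regions_of(thing, camera): "pixels" (384x512 bool, what is visible of it).
- models.mark_of(thing, camera): "at" ([x, y, z] in m, in world coordinates, good to about 4 mm: a listed point, or the origin of a listed thing).
Readings, each from a call of its own:
- telemetry.current_t(): time.
- telemetry.current_joints(): joint angles.
- telemetry.current_dq(): joint speeds.
- telemetry.current_joint_efforts(): joint torques, N m.
- telemetry.current_ee_pos(): TCP position.
- telemetry.current_tool_rot(): TCP orientation.
- telemetry.current_wrist_force(): force on the tool from outside, world axes, zero at the start.
- telemetry.current_torque(): the same for the moment, N m.
- telemetry.current_opening(): finger opening in m.
- telemetry.current_finger_force(): force on a finger pad.
Only numpy, scipy, OpenCV 4.12 (cv2) and the standard library are available. Lean on these libraries where they do the work, as an engineer would, in place of code of your own. Each camera call takes 0.05 s, during which the arm holds its last target. There are 200 camera calls.

## Task

Lock the dish carrier to its dock: with one fingertip press the spring safety catch down and keep it down while the other finger pushes the bolt's upright paddle until the bolt is fully home in the keeper. Then let go, so that the catch springs back up and locks the bolt there. Do not grasp anything, and leave the dish, beaker and the other loose things where they are.

Things in the scene. Friction and masses are not known exactly. Their poses are not given: they have to be found in the camera images.
- dock: aluminium docking plate fixed to the worktop, 255 x 170 x 8 mm (x = -115 to 140 mm), carrying the lock and, beyond it, a white dish tray (106 x 164 mm, rim z = 34 mm). Origin on the worktop under the lock; x is the way the bolt slides home, y left of it, z up. The steel bolt bar lies along x at y = -25 mm (top 34 mm, guide straps up to 37 mm); the catch lies beside it on the left (+y)
- bolt (a joint): travel of the bolt in m along the dock's +x: 0 = drawn back (start), 0.036 = fully home, at its stop. Slides with about 3 N, no spring. The catch's tooth blocks it (1 mm play) unless the catch is pressed at least 5 mm; notches every 12 mm of travel, the last at home, so a catch let up part-way snaps in and blocks again
- catch (a joint): depth in m to which the safety catch is pressed straight down: 0 = up (locked), 0.008 = bottom stop. Sprung up: about 3.5 N to start, 7 N at the stop. Let go with the bolt fully home, it springs up by itself
- paddle_face (a point): centre of the robot-side face of the bolt's upright steel paddle (30 mm wide, 8 mm thick in x, from z = 34 up to 82 mm, 8 mm bead along its top edge). 63 mm above the worktop, at x = -59, y = -30 mm of the dock when drawn back; moves with the bolt. Pushing this face toward +x drives the bolt home; behind it (-x) all above z = 37 mm is free
- catch_top (a point): centre of the top of the safety catch, a flat ribbed steel press bar 95 mm long (dock x), 34 mm wide (y); 56 mm above the worktop when up, 48 mm fully pressed; at x = -57, y = 34 mm of the dock, so its centre line is 64 mm left of the paddle's centre. It only goes down and up: a fingertip may slide along it while pressing
- keeper (a point): top centre of the white keeper staple on the tray's front, into which the bolt's tongue goes: 24 mm long (x), 34 mm wide (y), its top 42 mm above the worktop; at x = 17, y = -25 mm of the dock
- dish: closed petri dish, 91 mm across, 14 mm high, loose in the carrier tray; origin under its centre. Leave alone
- beaker: small beaker, 44 mm across, 57 mm high, loose in the carrier tray; origin under its centre. Leave alone
- marker: marker pen, 132 x 14 mm, 16 mm high, lying loose on the worktop to the right of the dock; origin under its middle. Leave alone
- timer_box: white kitchen-type timer, 64 x 64 x 18 mm, loose on the worktop to the left of the dock; origin under its centre. Leave alone
- bottle: clear screw-cap bottle, 70 mm across, 138 mm high, loose on the worktop at the left; origin under its centre. Leave alone

How it is judged:
By the outcome, as a careful person would: the job done as asked, in the order asked, and still so for the second after the job is handed in, with the robot touching nothing.
It also fails if it takes over 32 s, if anything falls off the work surface, if the arm or the gripper's body presses on something with over 40 N, if the wrist force passes 120 N, or if a joint passes its speed limit or range.

## Working session

There is one attempt and no reset: what is moved stays moved. The work goes in short steps, each a Python script; the robot and the scene stay as the last script left them, time stands still between calls to the robot, and variables do not carry over. Pictures are saved under pics/ and viewed, at most 10 in all, crops included, and the job is handed in when it is done.

```bash
mkdir -p pics; ls; python3 - <<'E'
from plant import r, vision, models, telemetry
import cv2, numpy as np
ims=[]
for c in ("scene","top"):
    im=vision.snapshot(c); ims.append(im)
    for t in ("dock","paddle_face","catch_top","keeper","marker","timer_box","bottle"):
        print(c,t,[(np.round(d["at"],4).tolist(),round(d["score"],2)) for d in models.mark_of(t,c)[:2]])
    k=vision.get_calibration(c);print(k["position"],k["fx"])
cv2.imwrite("pics/a.png",cv2.cvtColor(cv2.resize(np.vstack(ims),None,fx=.78,fy=.78),cv2.COLOR_RGB2BGR))
print(telemetry.current_t(),r.nose_length,telemetry.current_opening(),telemetry.current_tool_rot())
E
```

```text
pics
scene dock [([0.5406, 0.0434, -0.0034], 0.92)]
scene paddle_face [([0.5022, -0.0087, 0.0617], 0.77), ([0.487, 0.1697, 0.0019], 0.6)]
scene catch_top [([0.4784, 0.0482, 0.0583], 0.75)]
scene keeper [([0.5656, 0.0241, 0.0448], 0.8)]
scene marker [([0.5901, -0.0664, -0.0003], 0.59)]
scene timer_box [([0.4884, 0.1736, 0.0003], 0.73)]
scene bottle [([0.5389, 0.4404, -0.0014], 0.92)]
[-0.22755999 -0.60185214  0.83126464] 462.4895322444814
top dock [([0.543, 0.0427, 0.0014], 0.73)]
top paddle_face [([0.5016, -0.0087, 0.0603], 0.95)]
top catch_top [([0.4776, 0.0466, 0.0605], 0.82)]
top keeper [([0.5648, 0.0245, 0.0375], 0.67)]
top marker [([0.5868, -0.0639, 0.0005], 0.62)]
top timer_box [([0.4903, 0.1735, 0.0017], 0.92)]
top bottle [([0.5391, 0.4374, 0.002], 0.95)]
[0.46740775 0.13711606 0.90702771] 362.0960233290723
0.8 0.025 0.09424668390032116 [1.84361581e-05 1.22577104e-01 9.92458992e-01 4.29651210e-05]
```

View picture.

View pics/a.png

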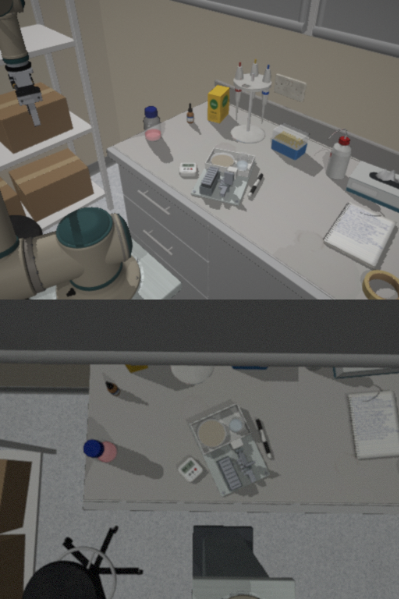

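The scene view (about col 225, row 175) and the top view (about col 228, row 450) both show the dock yawed about 24°. The marker pen is to its right and the timer to its left. The marks agree with both views, and the heights are plausible. I'll go above it and take a close look.

```bash
cat > h.py <<'E'
import numpy as np, cv2
from scipy.optimize import least_squares
from plant import r, gripper_to, inverse_kinematics, vision, models, telemetry
L={"dock":(0,0),"paddle_face":(-.059,-.030),"catch_top":(-.057,.034),"keeper":(.017,-.025)}
def R2(a): return np.array([[np.cos(a),-np.sin(a)],[np.sin(a),np.cos(a)]])
def fit(obs):  # obs: list of (name, at) -> x, y, yaw of the dock
    f=lambda p: np.concatenate([p[:2]+R2(p[2])@L[n]-np.array(a)[:2] for n,a in obs])
    s=least_squares(f,[.54,.04,.42],loss="soft_l1",f_scale=.004); return s.x, f(s.x)
def look(cams):
    obs=[]
    for c in cams:
        im=vision.snapshot(c)
        for n in L:
            d=models.mark_of(n,c)
            if d and d[0]["score"]>.5: obs.append((n,d[0]["at"])); print(c,n,np.round(d[0]["at"],4),round(d[0]["score"],2))
    return im,obs
def pose(p,x,y,ztip): # tool pose with the fingertips at dock x,y and height ztip
    return np.r_[p[:2]+R2(p[2])@[x,y], ztip+.025]
def quat(p,turn): a=(p[2]+turn)/2; return np.array([0,np.cos(a),np.sin(a),0])
E
python3 - <<'E'
from h import *
obs=look(["scene","top"])[1]; p,e=fit(obs); print(p,np.round(e*1e3,1))
for t in (np.pi,0): print(t,inverse_kinematics(pose(p,-.085,.002,.17),quat(p,t)))
P=pose(p,-.085,.002,.17)
r.move_to(P,quat(p,np.pi)); gripper_to(.052)
im,o2=look(["wrist"]); cv2.imwrite("pics/b.png",im[:,:,::-1])
p2,e=fit(o2); print(p2,np.round(e*1e3,1)); p3,e=fit(obs+o2); print(p3,np.round(e*1e3,1))
np.save("p.npy",p3); print(telemetry.current_t(),telemetry.current_opening(),telemetry.current_ee_pos()-P)
E
```

```text
scene dock [ 0.5419  0.0403 -0.0032] 0.63
scene paddle_face [ 0.5055 -0.0086  0.0631] 0.55
scene catch_top [0.4746 0.0492 0.0559] 0.75
scene keeper [0.5643 0.0238 0.0437] 0.83
top dock [ 0.542   0.0406 -0.0008] 0.6
top paddle_face [ 0.5015 -0.0109  0.0625] 0.55
top catch_top [0.4745 0.0459 0.0589] 0.78
top keeper [0.566  0.0234 0.0411] 0.75
[0.54140693 0.04053987 0.43150191] [-0.5  0.2 -5.1 -2.8  0.8 -1.6  3.   1.1 -0.6 -0.1 -1.1 -0.5  0.9  1.7
  1.3  1.5]
3.141592653589793 [-1.35635982e-01  1.32312431e-01  1.78722708e+00 -4.44089210e-16
  1.22205315e+00 -2.13793422e+00]
0 [-1.35635982e-01  1.32312431e-01  1.78722708e+00 -4.44089210e-16
  1.22205315e+00  1.00365844e+00]
wrist paddle_face [ 0.5053 -0.0053  0.0653] 0.72
wrist catch_top [0.4769 0.0486 0.0512] 0.97
wrist keeper [0.567  0.0247 0.0421] 0.62
[0.54337311 0.0424499  0.42935619] [-3.1 -4.1  0.5  1.   2.2  2.1]
[0.54193149 0.04096389 0.42965129] [ 0.   0.7 -4.7 -2.3  1.3 -1.1  3.5  1.5 -0.1  0.4 -0.7  0.   1.4  2.2
  1.8  1.9 -4.5 -5.6 -1.  -0.5  0.8  0.6]
4.6333 0.052045255960508456 [-5.59630098e-06 -1.54843361e-05  6.28093462e-06]
```

View pics/b.png

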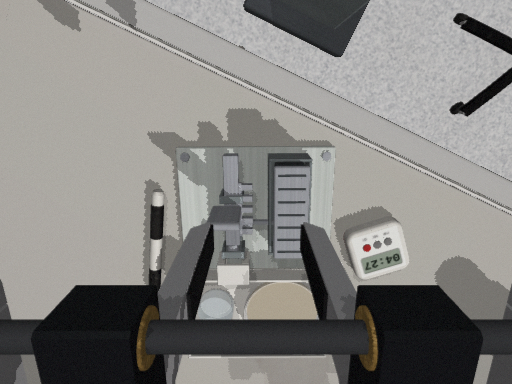

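The view is square to the dock. The catch spans cols 274–310 and rows 166–257, the paddle cols 209–243 near row 215. I'll project the fitted model to check it against this.

```bash
python3 - <<'E'
from h import *
from scipy.spatial.transform import Rotation as Ro
p=np.load("p.npy"); k=vision.get_calibration("wrist"); q=np.array(k["orientation"]); R=Ro.from_quat(q[[1,2,3,0]]).as_matrix()
def pr(x,y,z):
    c=R.T@(np.r_[p[:2]+R2(p[2])@[x,y],z]-k["position"]); return np.round([k["fx"]*c[0]/c[2]+k["cx"],k["fy"]*c[1]/c[2]+k["cy"]],0)
print("catch",[pr(x,y,.056) for x in(-.1045,-.0095) for y in(.017,.051)])
print("paddle top",[pr(-.059,y,.082) for y in(-.045,-.015)], "plate",[pr(-.115,y,.008) for y in(-.085,.085)])
im=cv2.imread("pics/b.png")[130:290,160:350]; cv2.imwrite("pics/c.png",cv2.resize(im,None,fx=3.5,fy=3.5,interpolation=2))
E
```

```text
catch [array([274., 166.]), array([311., 166.]), array([272., 259.]), array([306., 259.])]
paddle top [array([204., 222.]), array([238., 223.])] plate [array([174., 146.]), array([337., 146.])]
```

View pics/c.png

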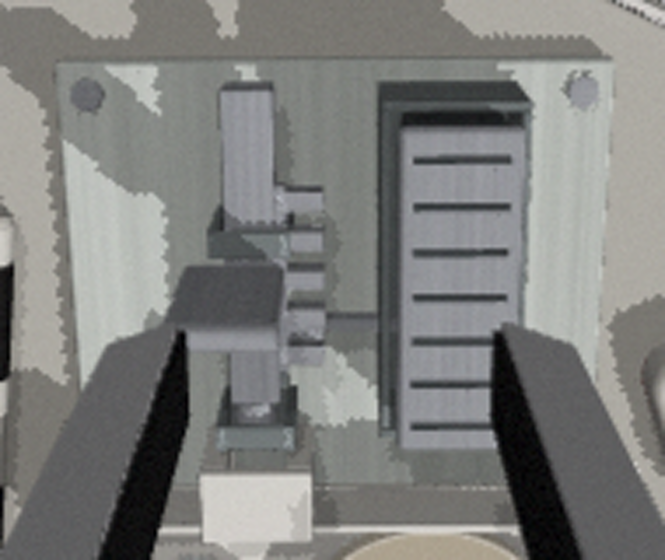

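The model matches to about 2 px (+2 mm in y). Next: descend behind the paddle, feel for the catch, press it and push.

```bash
python3 - <<'E'
from h import *
p=np.load("p.npy"); y=.0035
F=lambda: np.round(telemetry.current_wrist_force(),1)
Z=lambda: round(telemetry.current_ee_pos()[2]-.025,4)
r.move_l(pose(p,-.082,y,.068),vel=.12); print(F(),Z())
print("touch",r.move_l(pose(p,-.082,y,.050),vel=.015,guard=2.0),Z(),F())
r.move_l(pose(p,-.082,y,.0492),vel=.015); r.hold(.2); print(Z(),F(),telemetry.current_t())
im=vision.snapshot("wrist"); cv2.imwrite("pics/d.png",im[:,:,::-1])
E
```

```text
[ 0.4 -0.3 -0.4] 0.0685
touch True 0.0554 [0.3 0.9 3.1]
0.0492 [-1.1  0.1  5.6] 7.2083
```

View pics/d.png

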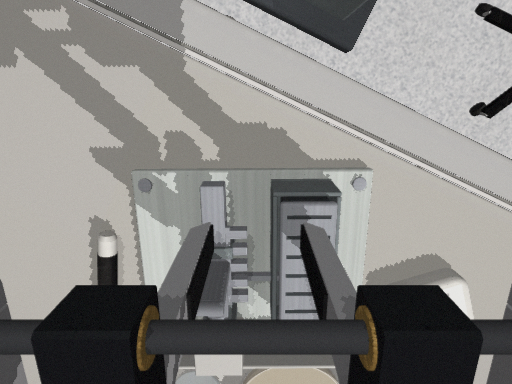

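The right fingertip is on the catch (col ~305), which is pressed about 6.8 mm. The left fingertip stands behind the paddle (cols 185–213). Now push home.

```bash
python3 - <<'E'
from h import *
p=np.load("p.npy"); y=.0035
def S(m):
    e=telemetry.current_ee_pos(); d=R2(p[2]).T@(e[:2]-p[:2]); f=telemetry.current_wrist_force()
    print(m,"dock",np.round(d,4),"tip z",round(e[2]-.025,4),"F",np.round(np.r_[R2(p[2]).T@f[:2],f[2]],1),round(telemetry.current_t(),2))
S("start")
print(r.move_l(pose(p,-.060,y,.0487),vel=.03)); S("mid")
print(r.move_l(pose(p,-.018,y,.0487),vel=.03,guard=14)); r.hold(.3); S("end")
im=vision.snapshot("wrist"); cv2.imwrite("pics/e.png",im[:,:,::-1])
print([(np.round(R2(p[2]).T@(np.array(d["at"])[:2]-p[:2]),4),d["score"]) for d in models.mark_of("paddle_face","wrist")])
E
```

```text
start dock [-0.0821  0.0035] tip z 0.0492 F [-0.5 -0.1  6.1] 7.26
False
mid dock [-0.0645  0.0043] tip z 0.048 F [-8.5 -1.6  8.6] 8.14
True
end dock [-0.0309  0.0046] tip z 0.0482 F [-1.8 -1.6  5.3] 9.58
[(array([-0.0215, -0.0274]), 0.57)]
```

View pics/e.png

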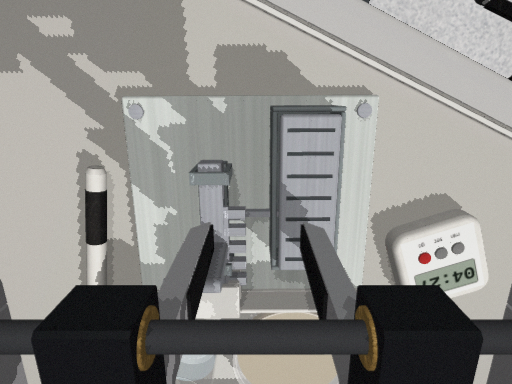

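The bolt bar has moved along with the fingers, and the tool stopped at the expected x ≈ -31 mm. A second, firmer push will confirm it is at the end stop.

```bash
python3 - <<'E'
from h import *
p=np.load("p.npy")
def S(m):
    e=telemetry.current_ee_pos(); d=R2(p[2]).T@(e[:2]-p[:2]); f=telemetry.current_wrist_force()
    print(m,"dock",np.round(d,4),"tip z",round(e[2]-.025,4),"F",np.round(np.r_[R2(p[2]).T@f[:2],f[2]],1),round(telemetry.current_t(),2))
print(r.move_l(pose(p,-.020,.0035,.0484),vel=.015,guard=22)); S("push"); r.hold(.2); S("held")
d=R2(p[2]).T@(telemetry.current_ee_pos()[:2]-p[:2])
r.move_l(pose(p,d[0],d[1],.062),vel=.04); S("up")
r.move_l(pose(p,d[0]-.012,d[1],.066),vel=.05); S("back")
r.move_l(pose(p,d[0]-.05,d[1],.18),vel=.12); r.hold(.3); S("clear")
im=vision.snapshot("wrist"); cv2.imwrite("pics/f.png",im[:,:,::-1])
for n in("paddle_face","catch_top","keeper"): print(n,[(np.round(np.r_[R2(p[2]).T@(np.array(q["at"])[:2]-p[:2]),q["at"][2]],4),round(q["score"],2)) for q in models.mark_of(n,"wrist")[:1]])
E
```

```text
True
push dock [-0.0309  0.0046] tip z 0.0484 F [-1.2 -0.4  5.2] 10.22
held dock [-0.0309  0.0046] tip z 0.0484 F [-1.4 -0.8  4.6] 10.42
up dock [-0.031   0.0048] tip z 0.0619 F [ 0.5  0.2 -0.5] 10.91
back dock [-0.0433  0.0046] tip z 0.0661 F [-0.3 -0.2  0.3] 11.31
clear dock [-0.081   0.0047] tip z 0.1795 F [-0.3 -1.  -0.3] 12.76
paddle_face [(array([-0.0216, -0.0282,  0.0633]), 0.96)]
catch_top [(array([-0.0563,  0.0323,  0.0484]), 0.75)]
keeper [(array([ 0.0184, -0.0252,  0.0426]), 0.87)]
```

View pics/f.png

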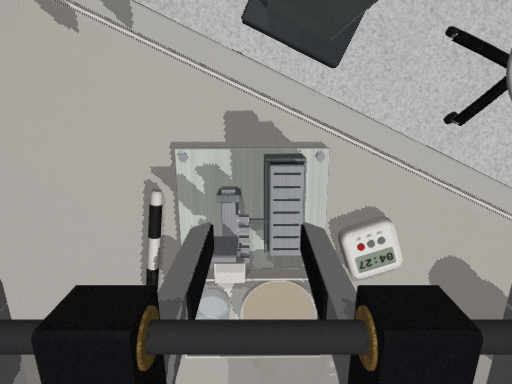

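The paddle is now at the keeper: travel measures about 37 mm, with a hard stop felt twice at the same spot. The loose things haven't moved. To check that the catch is up, I'll go back to the exact pose of the first close view and compare.

```bash
python3 - <<'E'
from h import *
b=cv2.imread("pics/b.png")
obs=None
# pose of picture b: rebuilt from the fit used then
p0=np.array([.54140693,.04053987,.43150191])
r.move_l(pose(p0,-.085,.002,.17),rot=quat(p0,np.pi),vel=.1); r.hold(.3)
im=vision.snapshot("wrist")[:,:,::-1]; cv2.imwrite("pics/g.png",im)
c=lambda i: cv2.resize(i[130:290,200:330],None,fx=3,fy=3,interpolation=cv2.INTER_CUBIC)
cv2.imwrite("pics/h.png",np.hstack([c(b),c(np.ascontiguousarray(im))]))
g0,g1=[cv2.cvtColor(np.ascontiguousarray(i),cv2.COLOR_BGR2GRAY).astype(np.float32) for i in(b,im)]
for n,(y0,y1,x0,x1) in {"catch":(170,220,272,312),"plate":(146,166,180,225)}.items():
    print(n,cv2.phaseCorrelate(g0[y0:y1,x0:x1],g1[y0:y1,x0:x1]))
from scipy.spatial.transform import Rotation as Ro
k=vision.get_calibration("wrist"); q=np.array(k["orientation"]); R=Ro.from_quat(q[[1,2,3,0]]).as_matrix()
for z in(.056,.048):
  for x in(-.1,-.03):
    v=R.T@(np.r_[p0[:2]+R2(p0[2])@[x,.034],z]-k["position"]); print(z,x,v[:2]/v[2]*k["fx"]+[k["cx"],k["cy"]])
print(telemetry.current_t())
E
```

```text
catch ((0.12354133154876834, -0.7843652185740062), 0.988469756603241)
plate ((-6.605991078480319, 11.984279195065454), -0.041356023682488335)
0.056 -0.1 [292.16631471 169.05549871]
0.056 -0.03 [289.92984927 238.71313537]
0.048 -0.1 [291.28251482 167.11961221]
0.048 -0.03 [289.1525698  235.26174901]
13.575
```

View pics/h.png

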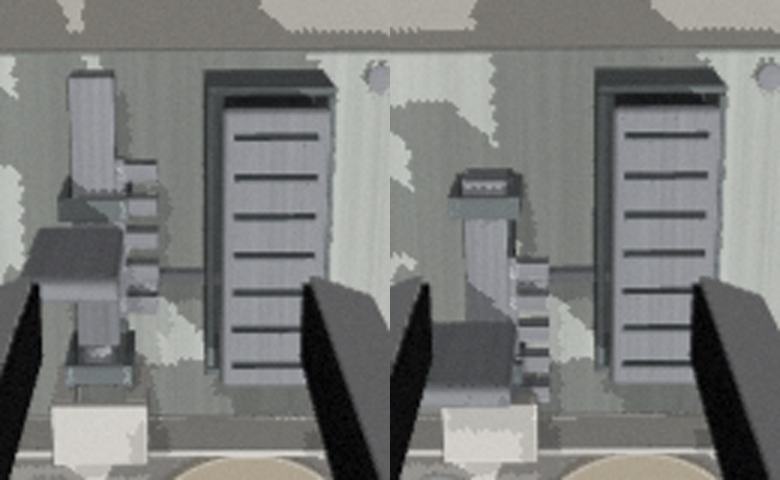

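```bash
python3 - <<'E'
import cv2,numpy as np
g0,g1=[cv2.imread(f"pics/{n}.png",0).astype(np.float32) for n in "bg"]
def m(y0,y1,x0,x1):
    ts=g0[y0:y1,x0:x1]; S=cv2.resize(g1[y0-6:y1+6,x0-6:x1+6],None,fx=8,fy=8,interpolation=2); T=cv2.resize(ts,None,fx=8,fy=8,interpolation=2)
    _,v,_,l=cv2.minMaxLoc(cv2.matchTemplate(S,T,5)); return (l[0]-48)/8,(l[1]-48)/8,round(v,3)
for n,b in dict(catch_rear=(168,195,276,306),catch_front=(205,240,276,300),hole=(150,164,316,334),hole2=(150,164,178,192),timer=(220,272,345,405),housing=(148,160,262,318)).items(): print(n,m(*b))
E
```

```text
catch_rear (0.125, -0.625, 0.969)
catch_front (0.0, -0.75, 0.972)
hole (0.125, -0.625, 0.927)
hole2 (-0.125, -1.125, 0.839)
timer (0.0, -0.5, 0.994)
housing (0.125, -0.625, 0.994)
```

The catch shifted in the picture exactly as the fixed housing did (-0.6 px). Fully pressed it would have shifted a further 2–3 px, so it is up. The bolt is home, and the robot is clear.

```bash
python3 -c "
from plant import r
print(r.sign_off())"
```

```text
the job is handed in; nothing more can be done
None
```

The bolt is fully home in the keeper and the catch has sprung back up to lock it; the loose things I checked in the wrist view had not moved, and I handed the job in at about 14 s with the robot touching nothing.

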